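# Tip the washed gears out of the round pot

### The job

On the gearbox repair bench, take the lever of the tilting stand that carries the round pot, tip the pot forward until both small gears have dropped into the tray in front of it, then swing the pot back fully upright and let go of the lever. Leave the square pot on the other tilting stand upright and do not tip it.

Things in the scene. Friction and masses are not known exactly. Their poses are not given: they have to be found in the camera images.
- round_stand: Fixed tilting stand of the round pot, left or right on the bench: dark base plate 125 x 190 mm, two blue uprights 188 mm high, 164 mm apart, the pot on a level pivot between them. Origin on the bench midway between the uprights, below the pivot axis, which is at 170 mm height; x points the way the pot pours (to its tray), y along the pivot towards the lever's side, z up.
- round_pot (a joint): Tilt of the round pot, rad: 0 = upright, on its stop, as at the start; grows as it tips forward; 2.3 = end stop. Steel, 100 mm tall, 112 mm wide at the mouth, 88 at the bottom, pivot at mid-height; lever and pot are one rigid piece. The pivot rubs (0.3 N m, some 3 N at the grip), so the pot stays where it is left. The gears may stay in until about 2.2 rad: go near the stop.
- round_pot_handle (a point): Centre of the lever's grip: a level black round bar, 16 mm thick, 84 mm long, parallel to the stand's y, 140 mm out from its middle. It turns with the pot: at tilt t it is 100*sin(t-1.10) mm along the stand's x from the pivot and 170+100*cos(t-1.10) mm high (215 mm at 0, 270 at most). The lever arm joins it 45 mm inward of this point; above is clear. It can turn between loosely closed fingers.
- round_tray: The fixed open aluminium tray in front of the round pot, 190 (x) x 170 (y) x 50 mm high, walls 4 mm; origin at the centre of its underside, on the bench.
- gear_a: One of the two small steel gears lying in the round pot at the start: a 32 mm disc, 18 mm thick, 80 g, dark teeth; origin at its centre.
- gear_b: The other small steel gear, the same as gear_a, beside it in the round pot.
- square_pot (a joint): Tilt of the other stand's pot, rad, 0 = upright, as at the start. That stand, its lever and its tray are the same as the first; only its pot is square (90 x 90 x 100 mm) and holds a flanged hub. To be left alone.
Mind the look-alikes: they are no part of the job. Leave any purple or turquoise look-alike of the gear_a alone.

How it is judged:
By the outcome, as a careful person would: the job done as asked, in the order asked, and still so for the second after the job is handed in, with the robot touching nothing.
It also fails if it takes over 43 s, if anything falls off the work surface, if the arm or the gripper's body presses on something with over 40 N, if the wrist force passes 120 N, or if a joint passes its speed limit or range.

### The arm

A 6-joint arm with a two-finger parallel gripper is mounted at the origin on the work surface. World frame = base frame: x ahead of the robot, y to its left, z up, the work surface at z = 0. Lengths are in mm, angles in rad, forces in N, time in s.
With the tool pointing down it reaches from about 350 to 775 mm from the base axis. Payload 7.3 kg.
Tool frame: the origin (TCP) lies at the very end of the fingers, on their centre line; the grasp point (between the pads) lies 19 mm behind it; z points along the fingers, x is the direction in which the jaws open and shut, and the axes are right-handed (so a half turn about z gives the same grasp; the last joint's range is limited). The gripper opens to 92 mm and grips with 3 to 60 N. Pads are 19 mm wide; open, the fingers measure 130 mm over their backs; the gripper's body (75 mm by 190 mm) begins 47 mm behind the grasp point.
Start: joints at [-1.285, 0.342, 1.524, -0, 1.275, -0.146], TCP at [219.74, -476.822, 226.741] pointing down, gripper open.
Joint ranges: [-2.53, 2.53], [-0.77, 2.02], [0.04, 2.7], [-1, 4.14], [0.28, 2.66], [-3.11, 3.11]. Speed limits (rad/s): [2.57, 2.57, 3.14, 3.14, 3.14, 3.14].

### API

Orientations are given as [roll, pitch, yaw] about the fixed x, y, z axes, in that order (R = Rz(yaw) Ry(pitch) Rx(roll)).
In Python, from plant import bot, capture, camera_params gives the robot as it stands.
- The arm moves only by the shell command python3 -m jog 'ROWS' [OPENING]. ROWS is a JSON object of lists of equal length, an entry for each row: "xyz": the shift along the world's x, y, z as a fraction of full scale, a list of three; "angular": the turn, a rotation vector about the world's x, y, z as a fraction of full scale, a list of three. In form: {"xyz": [[x, y, z], ...], "angular": [[wx, wy, wz], ...]}. A call has 1 to 10 rows; each row shifts and turns the pose as measured when the row begins; what a row does not reach is not made up. Full scale, the value 1, is 2 cm for a shift and 6 degrees for a turn. A row lasts 1/10 s, in which the tool goes at most 50 mm and 8.59 degrees, less where a joint would pass 70% of its speed; a pose out of reach is approached as far as the arm can. A call with a number of a shift or a turn outside -1 to 1 is refused whole. A call with a gripper value outside its range is refused whole. OPENING is the closure, from -1 (fully open) to 1 (shut), set as the call begins (- or left out, the last holds). The fingers move at their own pace and stop on an object; the grip force is fixed at half the most. Time passes only in rows, so rows that do not move let the fingers close. It gives the time, the measured TCP pose, the force and the opening at its end, in the units of the state.
- bot.get_obs(): the state, without advancing time (a new reading comes with each control period).
- capture(name): name is "side" or "top"; returns the picture (480x640x3 uint8, red, green, blue); there is no depth.
- camera_params(name): a dict with "fx", "fy", "cx", "cy" (pixels), "rvec" (rotation vector, rad) and "tvec" (3), from world to camera coordinates, as OpenCV has them. Camera axes: x right, y down, z forward; pixel columns grow to the right and rows downward; lengths in mm; the calibration is good to about 2 mm. A picture is of the moment at which its call begins. camera_params takes no time and is no camera call.
- bot.close_job(): hands the job in, once; it reports no verdict.
The state is a dict: "time": time; "joint_positions": joint angles; "dq": joint speeds; "tau": joint torques, N m; "tool_pos": TCP position; "tcp_rot": TCP orientation; "contact_force": force on the tool from outside, world axes, zero at the start; "moment": the same for the moment, N m; "grip_width": finger opening in mm.
Only numpy, scipy, OpenCV 4.12 (cv2) and the standard library are available. Lean on these libraries where they do the work, as an engineer would, in place of code of your own. Each camera call takes 0.05 s, during which the arm holds its last target.

## Working session

There is one attempt and no reset: what is moved stays moved. The work goes in short steps, Python scripts to look and compute and a shell command to move; the robot and the scene stay as the last step left them, time stands still between calls to the robot, and variables do not carry over. Pictures are saved under pics/ and viewed, and the job is handed in when it is done.

```bash
ls; mkdir -p pics; python3 - <<'E'
from plant import bot,capture,camera_params
import cv2
for n in("side","top"):
    cv2.imwrite(f"pics/{n}0.png",capture(n)[:,:,::-1]); print(n,camera_params(n))
print(bot.get_obs())
E
```

```text
pics
side {'fx': 506.97936346574795, 'fy': 506.97936346574795, 'cx': 328.38798690351865, 'cy': 240.17205736777066, 'rvec': array([ 2.34067552, -0.25045165,  0.0942896 ]), 'tvec': array([-527.95104639,  145.26152889,  938.95327598])}
top {'fx': 559.9416088962977, 'fy': 559.9416088962977, 'cx': 319.3928252149062, 'cy': 238.11739628003863, 'rvec': array([ 2.22216621, -2.18697574,  0.03726065]), 'tvec': array([ -75.15321829,  545.66705964, 1110.37773323])}
{'time': 0.1, 'joint_positions': array([-1.28503156e+00,  3.42630160e-01,  1.52491537e+00,  1.44746792e-06,
        1.27537898e+00, -1.46005705e-01]), 'dq': array([-0.00100245, -0.00202031, -0.00273785, -0.00021429, -0.00154968,
       -0.0005127 ]), 'tau': array([ 2.14478932e-03, -4.32005739e+01, -2.44694620e+01,  7.19344709e-02,
        5.26243402e-02, -5.62675666e-05]), 'tool_pos': array([ 219.61875377, -476.46726724,  226.12846826]), 'tcp_rot': array([-3.14139752e+00,  1.31748372e-03, -1.13902615e+00]), 'contact_force': array([-0.14070309, -0.64522804,  0.01499867]), 'moment': array([ 0.00729438,  0.01115599, -0.03143586]), 'grip_width': 91.5480748519136}
```

View pics/side0.png

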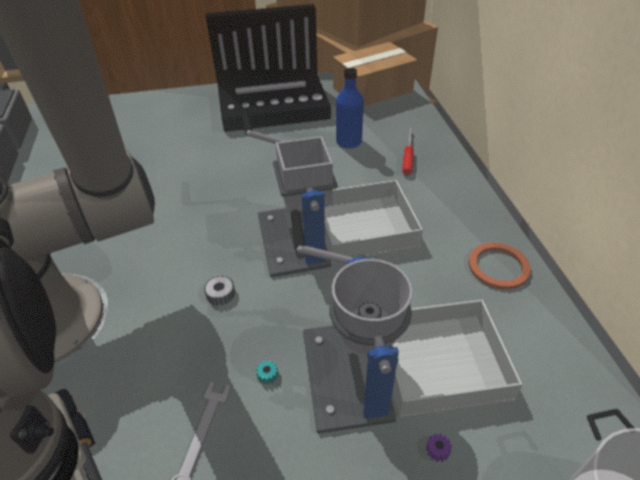

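View pics/top0.png

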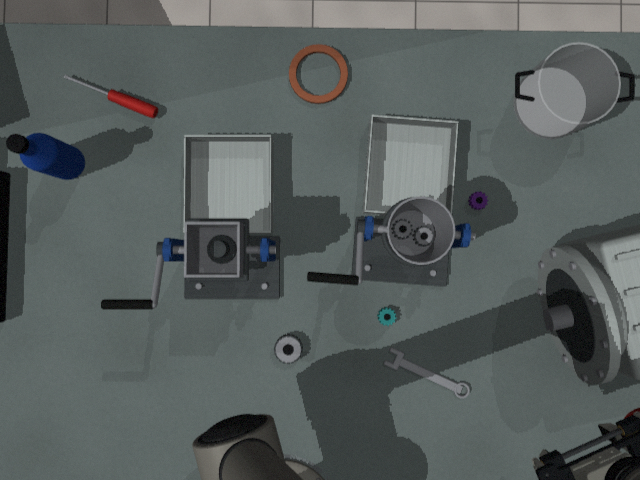

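Both views agree. The round pot is on the stand to the robot's right (top view pot at 420,231, lever bar about 308–358, 278). The square pot is the left one (215,250). I'll measure the bar and stand next.

```bash
cat > h.py <<'E'
import numpy as np,cv2
from plant import camera_params
def P(n):
    c=camera_params(n);R=cv2.Rodrigues(c['rvec'])[0];t=np.array(c['tvec']).ravel()
    K=np.array([[c['fx'],0,c['cx']],[0,c['fy'],c['cy']],[0,0,1]]);return K,R,t
def ray(n,u,v):
    K,R,t=P(n);d=R.T@np.linalg.inv(K)@[u,v,1];return -R.T@t,d
def onz(n,u,v,z):
    o,d=ray(n,u,v);return o+d*(z-o[2])/d[2]
def tri(a,b):
    M=[P(n)[0]@np.c_[P(n)[1],P(n)[2]] for n in("top","side")]
    X=cv2.triangulatePoints(M[0],M[1],np.array(a,float).reshape(2,1),np.array(b,float).reshape(2,1)).ravel();return X[:3]/X[3]
def proj(n,X):
    K,R,t=P(n);p=K@(R@np.array(X)+t);return p[:2]/p[2]
E
python3 - <<'E'
from h import *
im=cv2.imread('pics/top0.png')
roi=np.zeros(im.shape[:2],np.uint8);roi[265:292,300:358]=1
m=((im.max(2)<45)&(roi>0)).astype(np.uint8)
n,l,s,c=cv2.connectedComponentsWithStats(m);print(s,c)
k=1+np.argmax(s[1:,4]);ys,xs=np.where(l==k);r=cv2.minAreaRect(np.c_[xs,ys].astype(np.float32));print(r)
b=cv2.boxPoints(r);print([onz('top',*p,215).round(1) for p in b], onz('top',*r[0],215))
hsv=cv2.cvtColor(im,cv2.COLOR_BGR2HSV)
m=((cv2.inRange(hsv,(105,120,60),(125,255,255)))>0).astype(np.uint8)
n,l,s,c=cv2.connectedComponentsWithStats(m)
for i in range(1,n):
    if s[i,4]>30: print('blue',s[i],c[i].round(1),onz('top',*c[i],188).round(1))
im=cv2.imread('pics/side0.png')
roi=np.zeros(im.shape[:2],np.uint8);roi[200:262,285:308]=1
m=((im.max(2)<45)&(roi>0)).astype(np.uint8)
n,l,s,c=cv2.connectedComponentsWithStats(m);print(s,c.round(1))
k=1+np.argmax(s[1:,4]);ys,xs=np.where(l==k);r=cv2.minAreaRect(np.c_[xs,ys].astype(np.float32));print(r)
# tray corners top at z=50
t=np.array([onz('top',*p,50) for p in((373,115),(459,122),(452,216),(366,211))]);print('tray',t.round(0))
# bolts z~10
for p in((367,267),(432,272)):print('bolt',onz('top',*p,12).round(0))
E
```

```text
[[     0      0    640    480 306746]
 [   307    272     51     13    454]] [[319.4806713  239.4431647 ]
 [332.55947137 277.90088106]]
((332.147216796875, 277.9390869140625), (50.44291305541992, 9.119621276855469), 4.085616588592529)
[array([470.2, -46.8, 215. ]), array([485. , -47.6, 215. ]), array([ 480.5, -129.6,  215. ]), array([ 465.7, -128.8,  215. ])] [475.37416486 -88.229205   215.        ]
blue [ 20 133  44  46 906] [ 40.6 153.8] [675.7 406.3 188. ]
blue [364 216  10  24 194] [368.5 227.2] [ 560.5 -148.7  188. ]
blue [461 223  10  24 177] [466.  235.6] [ 549.  -312.6  188. ]
blue [162 238  10  23 182] [166.3 249.2] [518.1 190.2 188. ]
blue [260 238   9  24 193] [263.9 249.5] [520.1  26.4 188. ]
[[     0      0    640    480 307197]
 [   299    217      1      1      1]
 [   303    238      1      1      1]
 [   303    243      1      1      1]] [[319.5 239.5]
 [299.  217. ]
 [303.  238. ]
 [303.  243. ]]
((299.0, 217.0), (0.0, 0.0), 0.0)
tray [[ 786. -167.   50.]
 [ 775. -334.   50.]
 [ 592. -322.   50.]
 [ 599. -156.   50.]]
bolt [ 491. -162.   12.]
bolt [ 483. -292.   12.]
```

```bash
python3 - <<'E'
import cv2
a=cv2.imread('pics/top0.png')[200:310,290:490];cv2.imwrite('pics/c1.png',cv2.resize(a,None,fx=4,fy=4))
a=cv2.imread('pics/side0.png')[180:320,230:430];cv2.imwrite('pics/c2.png',cv2.resize(a,None,fx=4,fy=4))
E
```

```text
(no output)
```

View pics/c1.png

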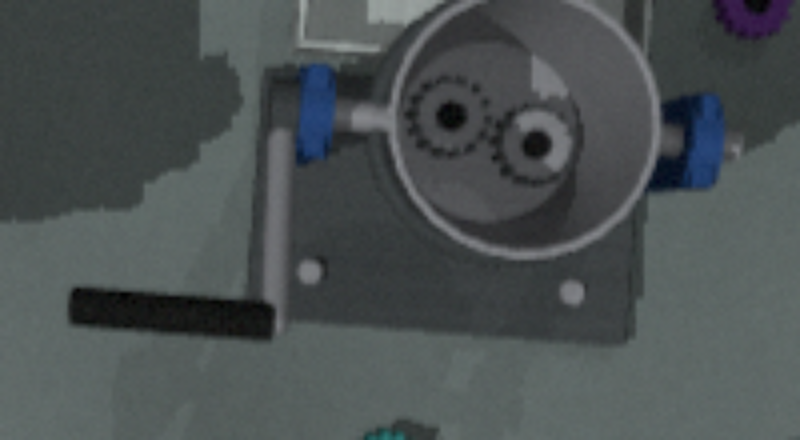

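View pics/c2.png

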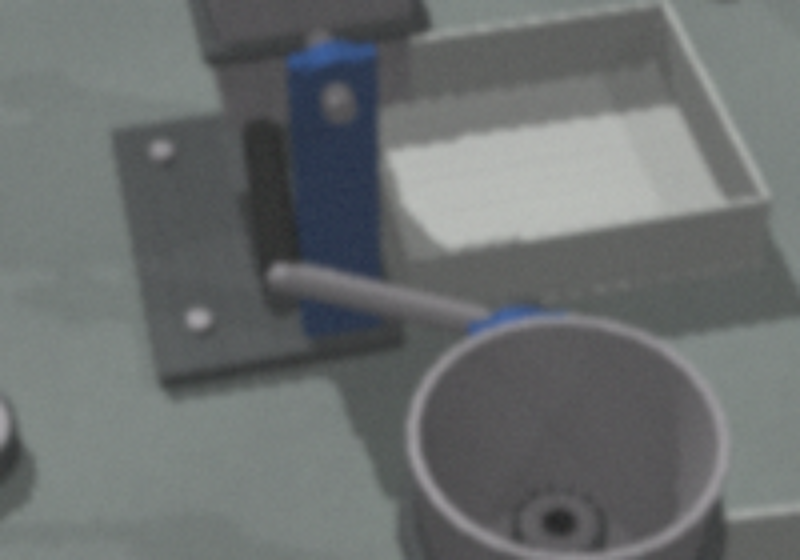

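Pivot at about (555,-231) and stand yaw about -0.06. The uprights measure 164 mm apart and the bar 82 mm long, which fits. The bar centre is at (475,-87,215), against (475,-85) predicted from the stand. Next I move above the bar with the jaws along the stand's x.

```bash
python3 -m jog '{"xyz":[[0,0.2,1],[0.2,0.5,1],[0.6,0.9,1],[0.6,1,1],[0.6,1,0.5],[0.6,1,0],[0.6,1,0],[0.6,1,0],[0.6,1,0],[0.6,1,0]],"angular":[[0,0,0.5],[0,0,0.6],[0,0,0.6],[0,0,0.6],[0,0,0.6],[0,0,0.6],[0,0,0.6],[0,0,0.6],[0,0,0.6],[0,0,0.6]]}' -1
python3 -m jog '{"xyz":[[0.7,1,0],[0.7,1,0],[0.7,1,0],[0.7,1,0],[0.7,1,0],[0.7,1,0],[0.7,1,0],[0.7,1,0],[0.6,1,0],[0,0,0]],"angular":[[0,0,0.5],[0,0,0.5],[0,0,0.5],[0,0,0.5],[0,0,0.5],[0,0,0.5],[0,0,0.5],[0,0,0.3],[0,0,0],[0,0,0]]}'
```

```text
time: 1.1
tool_pos: [320.1, -297.7, 315.1]
tcp_rot: [-3.14, 0.011, -0.502]
contact_force: [-0.1, 0.1, -0.0]
grip_width: 91.9
time: 2.1
tool_pos: [447.5, -106.4, 312.0]
tcp_rot: [-3.136, 0.017, -0.083]
contact_force: [-0.0, -0.4, -1.1]
grip_width: 91.8
```

```bash
python3 -m jog '{"xyz":[[0.8,0.7,0],[0.6,0.5,0],[0,0,-0.3],[0,0,-0.7],[0,0,-0.7],[0,0,0],[0,0,0]],"angular":[[0,-0.16,0.2],[0,0,0],[0,0,0],[0,0,0],[0,0,0],[0,0,0],[0,0,0]]}' -1
python3 - <<'E'
from plant import bot,capture
import cv2
for n in("side","top"): cv2.imwrite(f"pics/{n}1.png",capture(n)[:,:,::-1])
print(bot.get_obs()['tool_pos'],bot.get_obs()['tcp_rot'])
E
```

```text
time: 2.8
tool_pos: [474.0, -84.6, 274.8]
tcp_rot: [-3.137, 0.006, -0.063]
contact_force: [0.4, -0.3, 0.8]
grip_width: 91.9
[474.25108995 -84.56145018 275.13251748] [-3.13751997  0.00570944 -0.0630928 ]
```

View pics/side1.png

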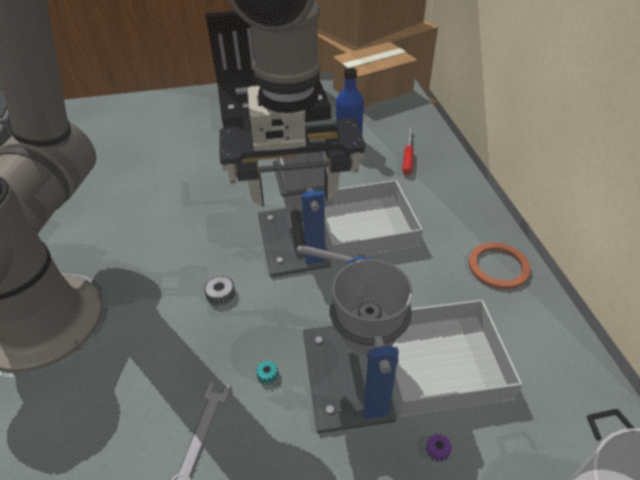

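View pics/top1.png

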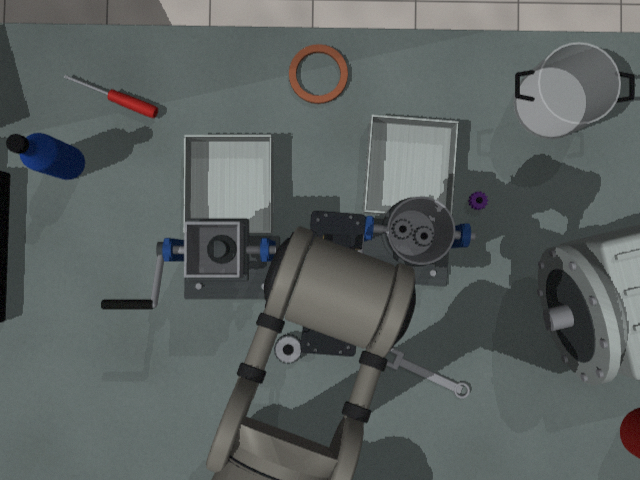

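The side view shows the open fingers (about 258 and 332) straddling the bar at 297, clear of everything. Descending now.

```bash
python3 -m jog '{"xyz":[[0.05,0.1,-0.7],[0,0,-0.7],[0,0,-0.7],[0,0,-0.7],[0,0,-0.6],[0,0,-0.5],[0,0,-0.3],[0,0,0]],"angular":[[0,-0.05,0],[0,0,0],[0,0,0],[0,0,0],[0,0,0],[0,0,0],[0,0,0],[0,0,0]]}' -1
```

```text
time: 3.7
tool_pos: [477.6, -84.9, 193.5]
tcp_rot: [-3.141, -0.01, -0.065]
contact_force: [-0.7, -0.1, -0.0]
grip_width: 92.4
```

```bash
python3 -m jog '{"xyz":[[-0.1,0,0.1],[0,0,0],[0,0,0],[0,0,0],[0,0,0]],"angular":[[0,0.06,0],[0,0,0],[0,0,0],[0,0,0],[0,0,0]]}' 0.58; python3 - <<'E'
import numpy as np
for t in np.arange(0,2.31,.1): print(round(t,2),(475.5+.998*(100*np.sin(t-1.1)+89.1)).round(1),(-84-.062*(100*np.sin(t-1.1)+89.1)).round(1),(151+100*np.cos(t-1.1)).round(1))
E
```

```text
time: 4.2
tool_pos: [476.5, -85.3, 197.7]
tcp_rot: [3.141, -0.007, -0.065]
contact_force: [-0.2, -0.6, 1.1]
grip_width: 56.6
0.0 475.5 -84.0 196.4
0.1 480.4 -84.3 205.0
0.2 486.2 -84.7 213.2
0.3 492.8 -85.1 220.7
0.4 500.1 -85.5 227.5
0.5 508.1 -86.0 233.5
0.6 516.6 -86.6 238.8
0.7 525.6 -87.1 243.1
0.8 534.9 -87.7 246.5
0.9 544.6 -88.3 249.0
1.0 554.5 -88.9 250.5
1.1 564.4 -89.5 251.0
1.2 574.4 -90.1 250.5
1.3 584.2 -90.8 249.0
1.4 593.9 -91.4 246.5
1.5 603.3 -91.9 243.1
1.6 612.3 -92.5 238.8
1.7 620.8 -93.0 233.5
1.8 628.7 -93.5 227.5
1.9 636.0 -94.0 220.7
2.0 642.6 -94.4 213.2
2.1 648.4 -94.7 205.0
2.2 653.4 -95.0 196.4
2.3 657.4 -95.3 187.2
```

Still closing; waiting with zero rows.

```bash
python3 -m jog '{"xyz":[[0,0,0],[0,0,0],[0,0,0],[0,0,0],[0,0,0],[0,0,0]],"angular":[[0,0,0],[0,0,0],[0,0,0],[0,0,0],[0,0,0],[0,0,0]]}'
```

```text
time: 4.8
tool_pos: [476.5, -85.3, 197.8]
tcp_rot: [3.141, -0.007, -0.065]
contact_force: [0.1, 0.3, -0.8]
grip_width: 19.8
```

```bash
python3 -m jog '{"xyz":[[0.12,0,0.2],[0.25,0,0.42],[0.3,-0.02,0.4],[0.33,-0.02,0.38],[0.36,-0.02,0.34],[0,0,0]],"angular":[[0,0,0],[0,0,0],[0,0,0],[0,0,0],[0,0,0],[0,0,0]]}'
```

```text
time: 5.4
tool_pos: [501.9, -86.2, 234.8]
tcp_rot: [3.141, 0.003, -0.065]
contact_force: [-0.7, -1.1, -0.9]
grip_width: 19.3
```

```bash
python3 -m jog '{"xyz":[[0.42,-0.03,0.1],[0.45,-0.03,0.15],[0.47,-0.03,0.15],[0.47,-0.03,0.12]],"angular":[[0,0,0],[0,0,0],[0,0,0],[0,0,0]]}'
python3 - <<'E'
from plant import bot,capture
import cv2
for n in("side",): cv2.imwrite(f"pics/{n}2.png",capture(n)[:,:,::-1])
print(bot.get_obs()['tool_pos'],bot.get_obs()['contact_force'])
E
```

```text
time: 5.8
tool_pos: [532.4, -87.9, 249.0]
tcp_rot: [3.141, 0.016, -0.064]
contact_force: [-5.9, 1.3, 4.7]
grip_width: 18.9
[533.9643894  -88.1246498  249.43901712] [-4.09353504  0.11362438  3.66283698]
```

View pics/side2.png

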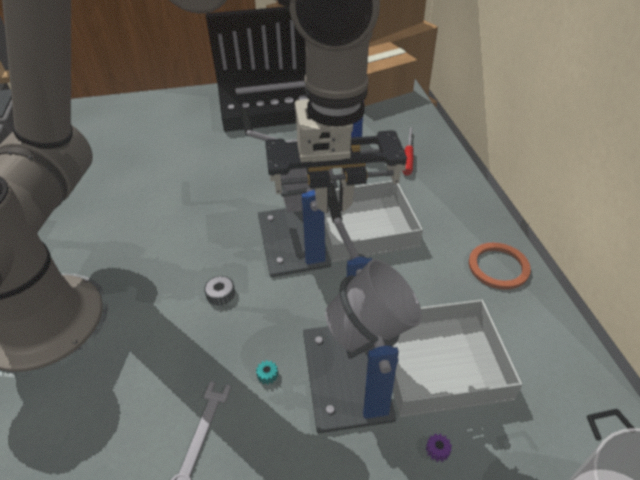

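The pot is tipping (about 0.8 rad) with the bar in the fingers. Continuing along the arc.

```bash
python3 -m jog '{"xyz":[[0.5,-0.03,0.04],[0.5,-0.03,0.04],[0.5,-0.03,0],[0.5,-0.03,0],[0.5,-0.03,-0.04],[0.5,-0.03,-0.08],[0.5,-0.03,-0.12],[0.48,-0.03,-0.16]],"angular":[[0,-0.1,0],[0,-0.05,0],[0,0,0],[0,0,0],[0,0,0],[0,0,0],[0,0,0],[0,0,0]]}'
```

```text
time: 6.65
tool_pos: [614.0, -93.0, 245.5]
tcp_rot: [3.14, 0.003, -0.064]
contact_force: [-6.0, -0.9, -3.2]
grip_width: 19.2
```

```bash
python3 -m jog '{"xyz":[[0.35,-0.03,-0.55],[0.4,-0.03,-0.4],[0.36,-0.03,-0.4],[0.34,-0.03,-0.4],[0.3,-0.02,-0.42],[0.25,0,-0.42],[0,0,0]],"angular":[[0,0,0],[0,0,0],[0,0,0],[0,0,0],[0,0,0],[0,0,0],[0,0,0]]}'
python3 - <<'E'
from plant import bot,capture
import cv2
for n in("side","top"): cv2.imwrite(f"pics/{n}3.png",capture(n)[:,:,::-1])
print(bot.get_obs()['tool_pos'],bot.get_obs()['contact_force'])
E
```

```text
time: 7.35
tool_pos: [658.5, -95.9, 187.9]
tcp_rot: [3.141, 0.003, -0.064]
contact_force: [-1.7, -0.2, -0.6]
grip_width: 19.2
[658.51553291 -95.91221111 189.36620331] [-0.90060672 -0.01589101  0.10373411]
```

View pics/side3.png

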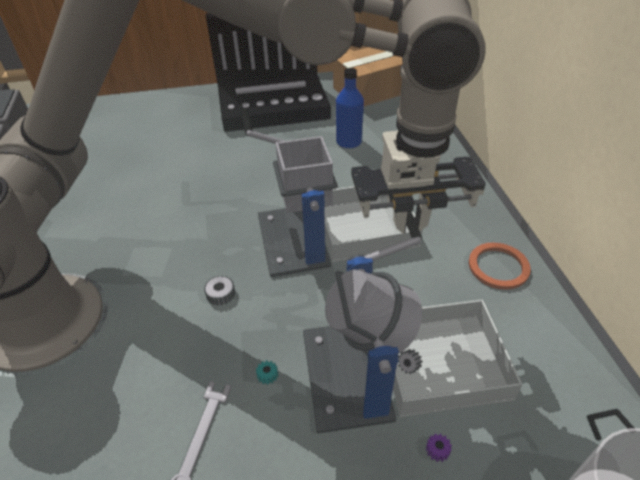

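View pics/top3.png

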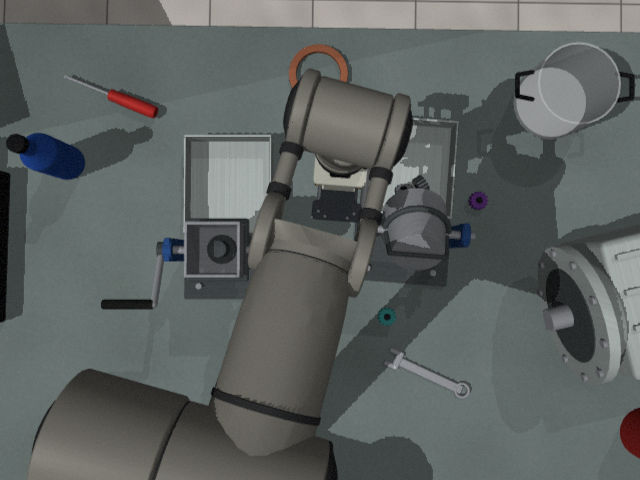

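Near the stop, both gears are just leaving the mouth (top view 403,187 and 421,182). I'll push lightly onto the stop, wait, and look again.

```bash
python3 -m jog '{"xyz":[[0.1,0,-0.25],[0.1,0,-0.15],[0,0,0],[0,0,0],[0,0,0],[0,0,0],[0,0,0],[0,0,0]],"angular":[[0,0,0],[0,0,0],[0,0,0],[0,0,0],[0,0,0],[0,0,0],[0,0,0],[0,0,0]]}'
python3 - <<'E'
from plant import bot,capture
import cv2
for n in("side","top"): cv2.imwrite(f"pics/{n}4.png",capture(n)[:,:,::-1])
a=cv2.imread('pics/side4.png')[230:430,290:530];b=cv2.imread('pics/top4.png')[90:290,340:480]
import numpy as np
cv2.imwrite('pics/c4.png',np.hstack([cv2.resize(a,(480,400)),cv2.resize(b,(280,400))]))
E
```

```text
time: 8.25
tool_pos: [658.7, -95.9, 184.9]
tcp_rot: [3.14, 0.007, -0.064]
contact_force: [-2.5, -1.0, -0.7]
grip_width: 19.2
```

View pics/c4.png

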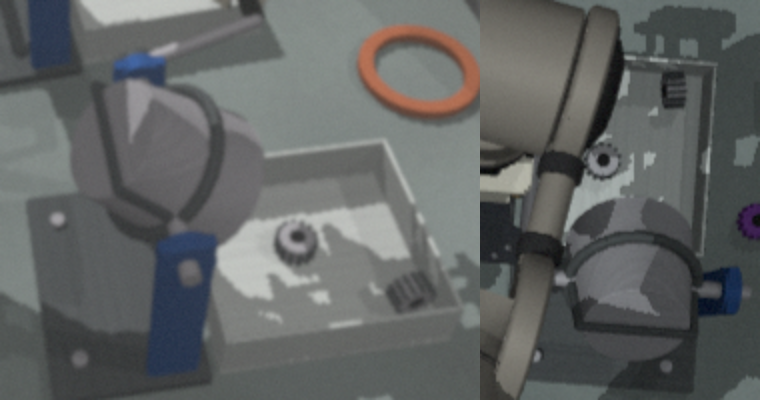

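Both gears lie in the tray (one flat, one on edge at the far corner). Swinging back along the same arc.

```bash
python3 -m jog '{"xyz":[[-0.15,0,0.3],[-0.25,0,0.45],[-0.29,0.02,0.41],[-0.33,0.02,0.38],[-0.36,0.02,0.35],[-0.4,0.03,0.3],[-0.43,0.03,0.27],[-0.45,0.03,0.22]],"angular":[[0,0,0],[0,0,0],[0,0,0],[0,0,0],[0,0,0],[0,0,0],[0,0,0],[0,0,0]]}'
```

```text
time: 9.15
tool_pos: [609.6, -93.0, 249.0]
tcp_rot: [3.138, -0.018, -0.063]
contact_force: [5.3, 0.2, 1.9]
grip_width: 19.7
```

```bash
python3 -m jog '{"xyz":[[-0.48,0.03,-0.1],[-0.5,0.03,0.05],[-0.5,0.03,0.05],[-0.5,0.03,0.02],[-0.5,0.03,0],[-0.5,0.03,-0.02],[-0.5,0.03,-0.06],[-0.48,0.03,-0.1]],"angular":[[0,0.1,0],[0,0.05,0],[0,0,0],[0,0,0],[0,0,0],[0,0,0],[0,0,0],[0,0,0]]}'
```

```text
time: 9.95
tool_pos: [523.7, -88.1, 251.4]
tcp_rot: [3.134, -0.01, -0.064]
contact_force: [5.6, -0.1, -2.8]
grip_width: 19.5
```

```bash
python3 -m jog '{"xyz":[[-0.35,0.03,-0.65],[-0.4,0.03,-0.4],[-0.4,0.02,-0.35],[-0.35,0.02,-0.35],[-0.33,0.02,-0.38],[-0.28,0.02,-0.4],[-0.2,0,-0.3],[0,0,0]],"angular":[[0,0.05,0],[0,0,0],[0,0,0],[0,0,0],[0,0,0],[0,0,0],[0,0,0],[0,0,0]]}'
```

```text
time: 10.75
tool_pos: [473.5, -85.3, 194.8]
tcp_rot: [3.132, -0.015, -0.065]
contact_force: [5.6, -0.4, -4.7]
grip_width: 19.3
```

```bash
python3 -m jog '{"xyz":[[-0.15,0,-0.2],[-0.15,0,-0.1],[-0.1,0,0],[0,0,0]],"angular":[[0,0,0],[0,0,0],[0,0,0],[0,0,0]]}'
```

```text
time: 11.15
tool_pos: [474.2, -85.8, 193.2]
tcp_rot: [3.131, -0.044, -0.066]
contact_force: [3.6, -1.0, -2.3]
grip_width: 19.2
```

```bash
python3 - <<'E'
from plant import bot,capture
import cv2
for n in("side","top"): cv2.imwrite(f"pics/{n}5.png",capture(n)[:,:,::-1])
a,b=[cv2.imread(f'pics/side{i}.png')[200:440,280:430] for i in(1,5)]
c,d=[cv2.imread(f'pics/top{i}.png')[180:300,350:490] for i in(1,5)]
import numpy as np
cv2.imwrite('pics/c5.png',np.hstack([cv2.resize(x,(200,320)) for x in(a,b)]+[cv2.resize(x,(200,172)) if 0 else cv2.copyMakeBorder(cv2.resize(x,(200,172)),0,148,0,0,0) for x in(c,d)]))
for n,r in(('side',np.s_[200:440,320:430]),('top',np.s_[190:270,380:470])):
    p,q=[cv2.imread(f'pics/{n}{i}.png')[r].astype(int) for i in(0,5)]
    print(n,np.abs(p-q).mean())
E
```

```text
side 6.727348484848485
top 15.315694444444444
```

View pics/c5.png

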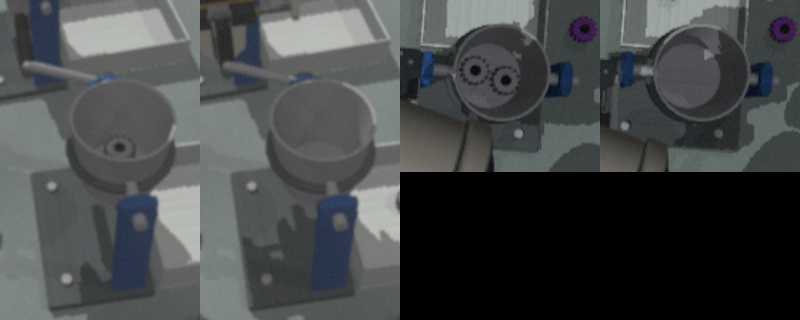

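Pot looks upright and empty. I'll check numerically with the pot outline and lever end, before releasing.

```bash
cat > chk.py <<'E'
import sys,cv2,numpy as np
from h import *
i=sys.argv[1]
for n,r in(('side',(250,345,325,420)),('side',(240,262,296,345)),('top',(190,270,378,462))):
    p,q=[cv2.imread(f'pics/{n}{k}.png',0)[r[0]:r[1],r[2]:r[3]] for k in('0',i)]
    g=[cv2.Laplacian(cv2.GaussianBlur(x.astype(np.float32),(0,0),1.2),cv2.CV_32F) for x in(p,q)]
    print(n,r,cv2.phaseCorrelate(g[0],g[1],cv2.createHanningWindow(g[0].shape[::-1],cv2.CV_32F)))
# expected pixel shift of rim centre for 0.05 rad
c=np.array([554.8,-230.6,220.])
for n in('side','top'): print(n,'shift per .05rad',proj(n,c+[2.5,0,0])-proj(n,c))
E
python3 chk.py 5
```

```text
side (250, 345, 325, 420) ((0.15658387332435808, 0.10520568954255083), 0.6701425094571378)
side (240, 262, 296, 345) ((0.14612791491892807, 0.3460257193779608), 0.9941010999679566)
top (190, 270, 378, 462) ((0.7537881944450291, 0.17716510155183585), 0.3318907599978977)
side shift per .05rad [ 1.7398162  -0.29706292]
top shift per .05rad [ 0.01522509 -1.53790383]
```

The tilt is within about 0.01 rad of the start pose. Opening, then withdrawing upwards.

```bash
python3 -m jog '{"xyz":[[0,0,0],[0,0,0],[0,0,0],[0,0,0],[0,0,0],[0,0,0],[0,0,0],[0,0,0],[0,0,0],[0,0,0]],"angular":[[0,0,0],[0,0,0],[0,0,0],[0,0,0],[0,0,0],[0,0,0],[0,0,0],[0,0,0],[0,0,0],[0,0,0]]}' -1
python3 -m jog '{"xyz":[[0,0,0.3],[0,0,0.7],[0,0,0.8],[0,0,0.8],[0,0,0.8],[0,0,0.8],[-0.3,0,0.8],[-0.6,0,0.6],[-0.6,0,0.3],[-0.5,0,0]],"angular":[[0,0.1,0],[0,0.1,0],[0,0,0],[0,0,0],[0,0,0],[0,0,0],[0,0,0],[0,0,0],[0,0,0],[0,0,0]]}'
python3 -m jog '{"xyz":[[-0.6,0,0],[-0.6,0,0],[-0.6,0,0],[0,0,0],[0,0,0],[0,0,0]],"angular":[[0,0,0],[0,0,0],[0,0,0],[0,0,0],[0,0,0],[0,0,0]]}'
python3 - <<'E'
from plant import bot,capture
import cv2
for n in("side","top"): cv2.imwrite(f"pics/{n}6.png",capture(n)[:,:,::-1])
E
python3 chk.py 6
```

```text
time: 12.25
tool_pos: [468.1, -84.9, 191.6]
tcp_rot: [3.132, -0.032, -0.066]
contact_force: [1.0, 0.0, -0.1]
grip_width: 90.6
time: 13.25
tool_pos: [426.0, -84.7, 317.0]
tcp_rot: [3.13, -0.007, -0.066]
contact_force: [0.3, -1.4, -0.6]
grip_width: 91.5
time: 13.85
tool_pos: [384.1, -84.3, 315.5]
tcp_rot: [3.131, -0.004, -0.067]
contact_force: [0.2, 1.2, 0.7]
grip_width: 91.8
side (250, 345, 325, 420) ((-0.07830859961434555, 0.022353571328757482), 0.8138095546099875)
side (240, 262, 296, 345) ((-0.10584599156159413, -0.11673188023011072), 1.1681433296203614)
top (190, 270, 378, 462) ((0.7286062120442836, 0.19389491009189186), 0.32797108332316083)
side shift per .05rad [ 1.7398162  -0.29706292]
top shift per .05rad [ 0.01522509 -1.53790383]
```

View pics/side6.png

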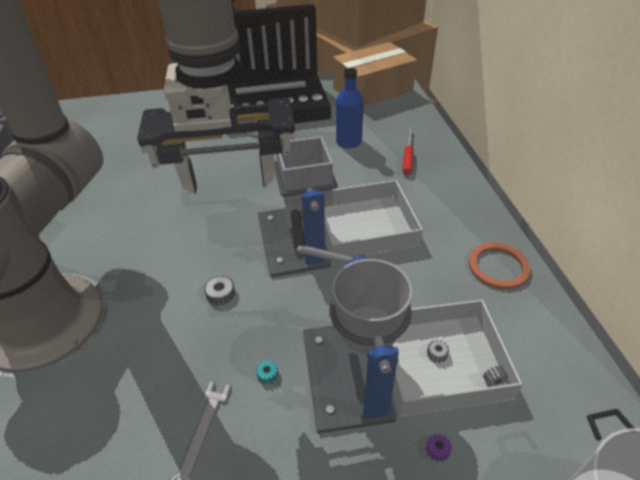

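View pics/top6.png

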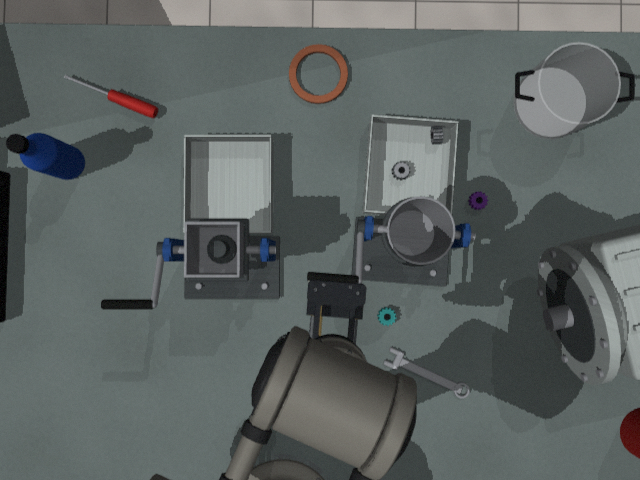

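The pot is upright and empty at (420,231), and the gears are in its tray (top view 402,170 and 437,135). The square pot hasn't moved, the look-alikes are untouched, and the arm is clear. Handing in.

```bash
python3 -c "
from plant import bot;print(bot.close_job())"
```

```text
the job is handed in; nothing more can be done
None
```

The job is done and handed in at about 14 s of the 43 s allowed. I caged the round pot's lever loosely and tipped the pot to about its end stop. Once both gears had dropped into its tray, I swung the pot back upright, opened the fingers and withdrew upwards.

**Last checks:**
- **Pot:** the side view shows the pot and lever within about 0.1 px of their starting picture, which puts the tilt within about 0.005 rad of upright.
- **Gears:** the pictures show both gears in the tray and the pot empty. One gear stands on edge in the far corner.
- **Other items:** the square pot and the purple and turquoise look-alikes appear where they started.
- **Forces:** the force readings I saw stayed under about 8 N.

**One check disagreed:** the top-view comparison of the pot showed a 0.7 px sideways shift with low confidence. A tilt would show up along the other image axis, so I put this down to the missing gears and changed shadows.

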